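Preset a triple-beam balance to 200 g

ROBOT

A 6-joint arm with a two-finger parallel gripper is mounted at the origin on the work surface. World frame = base frame: x ahead of the robot, y to its left, z up, the work surface at z = 0. Lengths are in m, angles in degrees, forces in N, time in s.
With the tool pointing down it reaches from about 0.3 to 0.775 m from the base axis. Payload 14.6 kg.
Tool frame: the origin (TCP) lies midway between the tips of the shut fingers; the grasp point (between the pads) lies 19 mm behind it; y points along the fingers, x is the direction in which the jaws open and shut, and the axes are right-handed (so a half turn about y gives the same grasp; the last joint's range is limited). The gripper opens to 94 mm and grips with 3 to 60 N. Pads are 16 mm wide; open, the fingers measure 119 mm over their backs; the gripper's body (75 mm by 177 mm) begins 78 mm behind the grasp point.
Start: joints at [59.782, 17.183, 87.147, -0, 75.671, -3.816], TCP at [0.245, 0.493, 0.205] pointing down, gripper open.
Joint ranges: [-173.82, 173.82], [-45.26, 126.66], [13.44, 144.39], [-59.66, 239.66], [0, 175.72], [-146.38, 146.38]. Speed limits (degrees/s): [127.2, 127.2, 147.25, 180, 180, 180].

INTERFACE

Orientations are given as [roll, pitch, yaw] about the fixed x, y, z axes, in that order (R = Rz(yaw) Ry(pitch) Rx(roll)).
In Python, from cell import status, imaging, workorder gives the robot as it stands. The module is installed in compiled form; this text tells all that it offers.
- The arm moves only by the tool servo_tool, never from a script. Its argument "increments" is a list of rows, each an object with "xyz": the shift along the world's x, y, z in cm, a list of three; "rot": the turn, a rotation vector about the world's x, y, z in rad, a list of three; "claw": the finger opening in cm, from 0 to 9.4. A call has 1 to 8 rows; each row shifts and turns the pose as measured when the row begins; what a row does not reach is not made up. A row lasts 1/8 s, in which the tool goes at most 62.5 mm and 10.7 degrees, less where a joint would pass 70% of its speed; a pose out of reach is approached as far as the arm can. A call with a gripper value outside its range is refused whole. The fingers move at their own pace and stop on an object; "force" is the grip in N (left out, the last holds). Time passes only in rows, so rows that do not move let the fingers close. It gives the time, the measured TCP pose, the force and the opening at its end, in the units of the state.
- status.read_state(): the state, without advancing time (a new reading comes with each control period).
- imaging.read_camera(name): name is "scene" or "side" or "wrist"; returns a dict with "pixels" (480x640x3 uint8, red, green, blue), "fx", "fy", "cx", "cy" (pixels), "R" (3x3) and "t" (3): a world point X has camera coordinates R X + t; the wrist camera has in their place "mount" (4x4, takes a point from camera to tool coordinates, whose origin is the TCP and whose axes are the tool frame's). Camera axes: x right, y down, z forward; pixel columns grow to the right and rows downward; lengths in m; the calibration is good to about 2 mm. A picture is of the moment at which its call begins: read the wrist's pose just before it. There is no depth.
- workorder.job_done(): hands the job in, once; it reports no verdict.
The state is a dict: "clock": time; "joint_pos": joint angles; "qvel": joint speeds; "joint_torque": joint torques, N m; "ee_pos": TCP position; "eef_rot": TCP orientation; "wrist_force": force on the tool from outside, world axes, zero at the start; "torque": the same for the moment, N m; "grip_width": finger opening in m.
Only numpy, scipy, OpenCV 4.12 (cv2) and the standard library are available. Lean on these libraries where they do the work, as an engineer would, in place of code of your own. Each camera call takes 0.05 s, during which the arm holds its last target. There are 200 camera calls.

TASK

Preset the triple-beam balance for the next 200 g sample: with a fingertip, push the big poise along its notched rear beam until it clicks down into the 200 g notch (the notches are 0, 100, 200, 300, 400 and 500 g, counted from the pan end). Only push it - do not pinch it, and do not lift it or the beam - leave the other two poises at zero, and do not shift or knock over anything else on the bench.

Things in the scene. Friction and masses are not known exactly. Their poses are not given: they have to be found in the camera images.
- balance: Grey triple-beam balance, 465 mm long, base 85 mm deep, fixed to the bench, turned up to 0.25 rad. Origin: under the base's middle, on the bench; +y along the beams to the pan end (robot's left), +x to its rear (away from the robot), z up. Three bare aluminium bars run along y at x = -28, 0, +28 mm, upper edges 105 mm above the bench, ending at y = -210 mm; an index post 108 mm high stands at y = -232 mm.
- notch_0 (a point): Middle of the zero notch (balance y = +40 mm), at the upper edge of the rear bar (balance x = +28 mm, the bar farthest from the robot). This bar, 6 mm thick, has six notches in its upper edge, each 12 mm wide along the bar, 35 mm apart: 0, 100, 200, 300, 400, 500 g, at balance y = +40, +5, -30, -65, -100, -135 mm. Axes as the balance's.
- notch_200 (a point): Middle of the 200 g notch, the third from the pan end, at the upper edge of the rear bar, 105 mm above the bench. Axes as the balance's.
- pan_centre (a point): Centre of the empty steel pan, 153 mm across, its rim 128 mm above the bench. Nothing of the balance but pan and poises stands higher than 108 mm.
- big_poise (a joint): Slide (m) of the big poise on the rear bar: 0 = zero notch, growing away from the pan (balance -y); 0.070 = 200 g notch; range -0.001 to 0.178; starts between 0.085 and 0.170, in or between notches. A spring roller in it drops into each notch: it slides with 1 to 2 N, falls the last 3 mm into a notch by itself (the push dips to nothing), and needs 5 to 7 N to leave one. It stays where left.
- big_poise_top (a point): Middle of the big poise's top face, 133 mm above the bench. The poise is a plain steel block, 22 mm (x) by 26 mm (along the bar, y) by 48 mm tall, straddling the rear bar and standing 28 mm proud of the bars' upper edges; its flat end faces, 13 mm either side of this point along the bar, are what one pushes. Axes as the balance's.
- mid_poise (a joint): Slide (m) of the middle-sized poise (18 x 18 mm, 16 mm proud) on the middle bar; 0 = zero mark, beside the big poise's zero notch. Starts at 0; leave it there.
- small_poise (a joint): Slide (m) of the smallest poise (14 x 12 mm, 12 mm proud) on the front bar; 0 = zero mark. Starts at 0; leave it there.
- beam (a joint): Swing (rad) of the beam (the three bars with pan and poises) on its pivot at balance y = +85 mm: 0 = its far (pointer) end down on its rest, as at the start and as it stays while the pan is empty; at most 0.06, far end lifted. It swings freely: a finger dragged upwards against a poise lifts it.
- jar_a: Closed sample jar, 58 mm wide, 88 mm tall, loose, in front of the balance. Origin: centre of its underside.
- jar_b: Closed sample jar, 58 mm wide, 88 mm tall, loose, behind the balance. Origin: centre of its underside.
- jar_c: Closed small sample jar, 50 mm wide, 70 mm tall, loose, behind the balance's right half. Origin: centre of its underside.
- jar_d: Closed large sample jar, 64 mm wide, 95 mm tall, loose, behind the balance's pan half. Origin: centre of its underside.
- beaker: Clear empty beaker, 68 mm wide, 85 mm tall, loose, beyond the right end of the balance. Origin: centre of its underside.
- check_weight: Steel knobbed check weight, 28 mm wide, 48 mm tall, loose, in front of the balance. Origin: centre of its underside.
- spatula: Steel spatula, 170 mm long, 8 mm thick, lying loose in front of the pan. Origin: on the bench under its middle.
Not all that is in view belongs to the job. Leave any yellow look-alike of the beaker alone.

How it is judged (in metres and radians):
At the end, for the whole second after the job is handed in: The big poise is at rest in the 200 g notch (within 2.5 mm of its middle); the other two poises are within 4 mm of zero; the beam lies on its rest (below 0.01 rad); jars, beaker, check weight and spatula are within 30 mm of where they stood, and the jars, beaker and weight upright (value of joint big_poise between 0.0675 and 0.0725 m and velocity of joint big_poise between -0.003 and 0.003 m/s and value of joint each of mid_poise, small_poise below 0.004 m and value of joint beam below 0.01 rad and distance of each of jar_a, jar_b, jar_c, jar_d, beaker, check_weight, spatula from where it was at the start of the episode below 0.03 m and angle between each of jar_a, jar_b, jar_c, jar_d, beaker, check_weight's own z axis and vertical below 0.2 rad); the robot touches nothing.
It fails at once if The big poise is pinched between the fingers (both end faces, or both cheeks, gripped at once) (contact force between each of big_poise_c0, big_poise_c1 and the fingers above 0.5 N or contact force between each of big_poise_c2, big_poise_c3 and the fingers above 0.5 N).
It fails at once if The beam is lifted off its rest by more than 0.035 rad (about 7 mm at the pointer) (value of joint beam above 0.035 rad).
It fails at once if The middle or small poise is moved more than 6 mm from zero (value of joint any of mid_poise, small_poise above 0.006 m).
It fails at once if A jar, the beaker, the weight or the spatula is shifted more than 30 mm, lifted or knocked over (distance of any of jar_a, jar_b, jar_c, jar_d, beaker, check_weight, spatula from where it was at the start of the episode above 0.03 m or angle between any of jar_a, jar_b, jar_c, jar_d, beaker, check_weight's own z axis and vertical above 0.35 rad).
It also fails if it takes over 32 s, if anything falls off the work surface, if the arm or the gripper's body presses on something with over 40 N, if the wrist force passes 120 N, or if a joint passes its speed limit or range.

## Working session

There is one attempt and no reset: what is moved stays moved. The work goes in short steps, Python scripts to look and compute and a tool call to move; the robot and the scene stay as the last step left them, time stands still between calls to the robot, and variables do not carry over. Pictures are saved under pics/ and viewed, about 8 in all and at most 12, crops included, and the job is handed in when it is done.

Besides the shell and the picture viewer there is one more tool, called after "Call:" as name([rows], argument=value, ...), one row to a line, values as JSON. servo_tool: Moves the arm, as the interface text tells. Its arguments: {"type":"object","properties":{"increments":{"type":"array","items":{"type":"object","properties":{"xyz":{"type":"array","items":{"type":"number"}},"rot":{"type":"array","items":{"type":"number"}},"claw":{"type":"number"}}}},"force":{"type":"number"}},"required":["increments"]}

```bash
mkdir -p pics; cat > h.py <<'E'
from cell import status, imaging, workorder
import numpy as np, cv2
def grab(n,f):
    c=imaging.read_camera(n); cv2.imwrite(f,c["pixels"][:,:,::-1]); return c
def ray(c,u,v,z):
    R=np.array(c["R"]);t=np.array(c["t"]);o=-R.T@t
    d=R.T@np.array([(u-c["cx"])/c["fx"],(v-c["cy"])/c["fy"],1]); return o+d*(z-o[2])/d[2]
def proj(c,X):
    p=np.array(c["R"])@np.array(X)+np.array(c["t"]); return c["fx"]*p[0]/p[2]+c["cx"],c["fy"]*p[1]/p[2]+c["cy"]
E
python3 - <<'E'
from h import *
import pickle
print(status.read_state())
for n in("scene","side"):
    c=grab(n,f"pics/{n}0.png"); pickle.dump(c,open(n+".pkl","wb")); print(n,c["fx"],-np.array(c["R"]).T@np.array(c["t"]))
E
```

```text
{'clock': 0.0, 'joint_pos': array([ 5.97836294e+01,  1.72151292e+01,  8.71802987e+01, -4.14880803e-04,
        7.56708370e+01, -3.81666096e+00]), 'qvel': array([-0.02320151,  0.00385806,  0.0420901 ,  0.04066399, -0.01772834,
        0.01182959]), 'joint_torque': array([ 3.82253011e-04, -5.31804121e+01, -3.52742600e+01,  7.09018693e-02,
        2.43693794e-02, -1.24414046e-04]), 'ee_pos': array([0.24442384, 0.4924074 , 0.20489113]), 'eef_rot': array([-8.99959901e+01,  6.61447591e-02,  6.36003956e+01]), 'wrist_force': array([-0.05393084,  0.45383006, -0.49025041]), 'torque': array([-0.0128892 , -0.01971216,  0.04968558]), 'grip_width': 0.09418540868087219}
scene 589.5449959889249 [ 1.21952582 -0.17064031  1.04269827]
side 486.68394337190813 [0.43937088 0.50855568 0.74465913]
```

View pics/scene0.png

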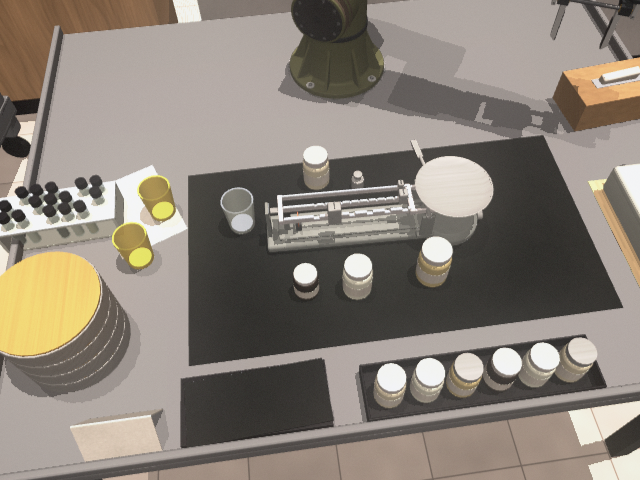

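View pics/side0.png

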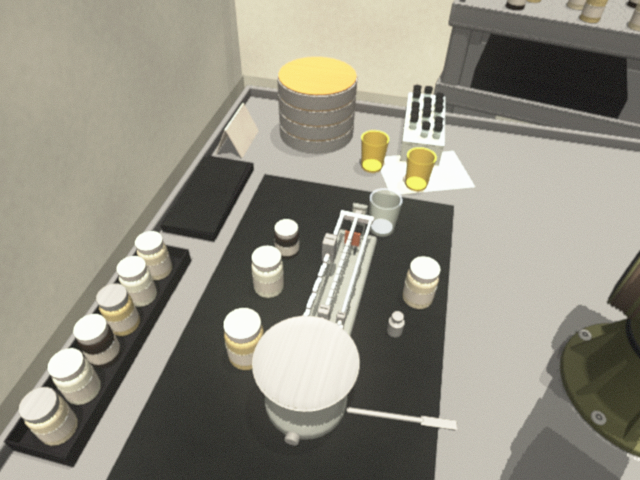

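The scene view looks back toward the robot: big poise near (334,212), pan near (453,187). In the side view the poise is near (329,246). I'll zoom in on both.

```bash
python3 - <<'E'
import cv2,numpy as np
a=cv2.imread("pics/scene0.png")[165:265,255:455]; b=cv2.imread("pics/side0.png")[195:345,280:400]
cv2.imwrite("pics/z1.png",cv2.resize(a,None,fx=4,fy=4,interpolation=cv2.INTER_CUBIC))
cv2.imwrite("pics/z2.png",cv2.resize(b,None,fx=4,fy=4,interpolation=cv2.INTER_CUBIC))
E
```

```text
(no output)
```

View pics/z1.png

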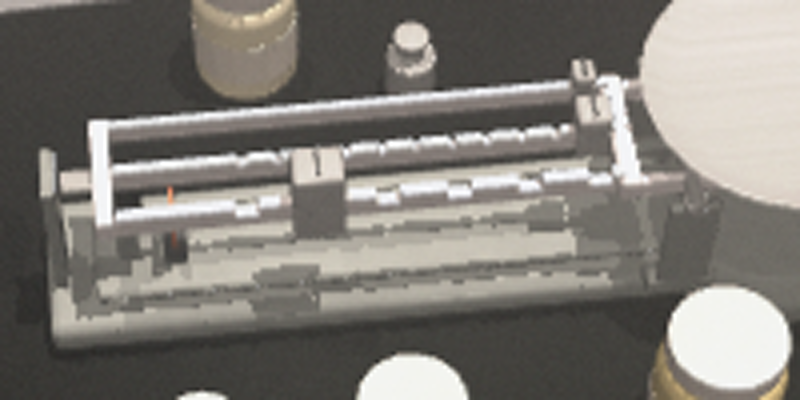

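View pics/z2.png

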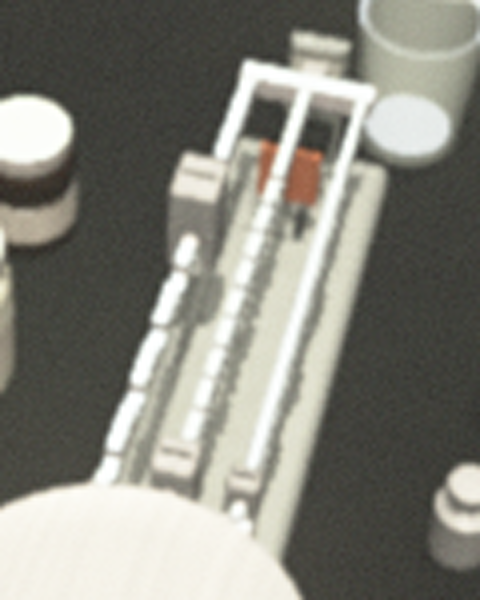

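Zoom z1 shows the big poise's top centred near (318,163), with notch gaps along the rear bar near x = 247, 383, 455 and 527. That suggests it is at about 400 g. The mid and small poises are at about (594,104) and (584,68).

```bash
cat > fit.py <<'E'
from h import *
import pickle
from scipy.optimize import least_squares
S=pickle.load(open("scene.pkl","rb"));D=pickle.load(open("side.pkl","rb"))
def s(x,y):return (x+.5)/4-.5+255,(y+.5)/4-.5+165
def d(x,y):return (x+.5)/4-.5+280,(y+.5)/4-.5+195
pts=[(S,s(594,104),(0,.04,.121)),(S,s(584,68),(-.028,.04,.117)),(D,d(178,457),(0,.04,.121)),(D,d(244,480),(-.028,.04,.117)),
 (S,s(98,124),(-.028,-.207,.105)),(S,s(102,220),(.028,-.207,.105)),(D,d(248,70),(.028,-.207,.105)),(D,d(365,93),(-.028,-.207,.105))]
W=[ray(c,*uv,b[2])[:2] for c,uv,b in pts];B=np.array([b[:2] for *_,b in pts]);W=np.array(W)
def f(p):
    c,q=np.cos(p[2]),np.sin(p[2]);return (B@np.array([[c,q],[-q,c]])+p[:2]-W).ravel()
r=least_squares(f,[.5,0,0]);p=r.x;c,q=np.cos(p[2]),np.sin(p[2]);R2=np.array([[c,-q],[q,c]])
def toB(w):return R2.T@(np.array(w)[:2]-p[:2])
def toW(b):return R2@np.array(b)+p[:2]
if __name__=="__main__":
    print(p,(r.fun.reshape(-1,2)*1000).round(1).tolist())
    for C,uv in((S,s(318,164)),(D,d(199,172))):w=ray(C,*uv,.133);print("poise",w,toB(w))
    for x,y in((247,206),(383,194),(460,187),(527,181)):print("notch",toB(ray(S,*s(x,y),.105)))
    print("W 200",toW([.028,-.03]),"poise W",toW([.028,-.1]))
    for n,uv,z in(("jarb",(357,264),.088),("jarc",(306,273),.07),("jard",(436,247),.095),("beaker",(238,197),.085)):
        w=ray(S,*uv,z);print(n,w,toB(w))
E
python3 fit.py
```

```text
[ 0.52740946  0.01934996 -0.03174438] [[-0.2, 0.3], [-2.1, 0.5], [1.6, 1.4], [0.7, 0.8], [0.4, -2.0], [-2.5, -0.4], [-0.0, -0.3], [2.0, -0.3]]
poise [ 0.55385921 -0.08196415  0.133     ] [ 0.02965204 -0.10042358]
poise [ 0.55150982 -0.08662431  0.133     ] [ 0.02745174 -0.10515596]
notch [ 0.03035155 -0.13557701]
notch [ 0.03090903 -0.06877916]
notch [ 0.03110265 -0.0308033 ]
notch [0.03132601 0.00231751]
W 200 [ 0.55444318 -0.01152362] poise W [ 0.55222145 -0.08148835]
jarb [ 0.66219623 -0.05440996  0.088     ] [ 0.13705993 -0.06944476]
jarc [ 0.65718395 -0.15123216  0.07      ] [ 0.13512323 -0.16637726]
jard [0.65113174 0.09899446 0.095     ] [0.12113211 0.0835312 ]
beaker [ 0.46794972 -0.26860569  0.085     ] [-0.05029035 -0.28969778]
```

The poise is in or near the 400 g notch. I'll push it towards +y with the back of the shut fingers, jaw axis along the bar. The fingers will be offset slightly to the rear and the tips kept about 9 mm above the bars.

Call:
servo_tool([
  {"xyz":[1.0,-2.0,2.5],"rot":[0,0,0.03],"claw":0},
  {"xyz":[2,-4,2],"rot":[0,0,0.03],"claw":0},
  {"xyz":[2,-4,0],"rot":[0,0,0.03],"claw":0},
  {"xyz":[2,-4,0],"rot":[0,0,0.03],"claw":0},
  {"xyz":[2,-4,0],"rot":[0,0,0.03],"claw":0},
  {"xyz":[2,-4,0],"rot":[0,0,0.03],"claw":0},
  {"xyz":[2,-4,0],"rot":[0,0,0.03],"claw":0},
  {"xyz":[2,-4,0],"rot":[0,0,0.03],"claw":0},
], force=10)

```text
clock: 1.1
ee_pos: [0.3957, 0.1839, 0.2488]
eef_rot: [-89.9, 0.3, 78.1]
wrist_force: [0.8, -0.0, 0.3]
grip_width: 0.0173
```

Call:
servo_tool([
  {"xyz":[2,-4,0],"rot":[0,0,0.03],"claw":0},
  {"xyz":[2,-4,0],"rot":[0,0,0.03],"claw":0},
  {"xyz":[2,-4,0],"rot":[0,0,0.03],"claw":0},
  {"xyz":[2,-4,0],"rot":[0,0,0.03],"claw":0},
  {"xyz":[2,-4,0],"rot":[0,0,0.03],"claw":0},
  {"xyz":[2,-4,0],"rot":[0,0,0.03],"claw":0},
  {"xyz":[2,-4,0],"rot":[0,0,0.03],"claw":0},
  {"xyz":[0,0,0],"rot":[0,0,0],"claw":0},
])

```text
clock: 2.1
ee_pos: [0.5386, -0.1086, 0.2465]
eef_rot: [-89.7, 0.3, 90.3]
wrist_force: [0.6, 1.7, -0.2]
grip_width: 0.0003
```

Call:
servo_tool([
  {"xyz":[2,-1.8,0],"rot":[0,0,-0.037]},
  {"xyz":[0,0,0]},
  {"xyz":[0,0,-2]},
  {"xyz":[0,0,-2]},
  {"xyz":[0,0,-2]},
  {"xyz":[0,0,-2]},
  {"xyz":[0,0,0]},
  {"xyz":[0,0,0]},
])

```text
invalid input at $.increments[0]: expected keys xyz, rot, claw
```

```bash
python3 - <<'E'
from h import *
from fit import toB
s=status.read_state();print(s["ee_pos"],s["eef_rot"],toB(s["ee_pos"]))
a=grab("scene","pics/s1.png")["pixels"][125:265,255:455,::-1];b=grab("side","pics/d1.png")["pixels"][135:310,270:420,::-1]
a=cv2.resize(a,None,fx=2,fy=2,interpolation=2);b=cv2.resize(b,(300,350),interpolation=2)
o=np.zeros((350,700,3),np.uint8);o[:280,:400]=a;o[:,400:]=b;cv2.imwrite("pics/v1.png",o)
E
```

```text
[ 0.53862259 -0.10864362  0.24654747] [-89.73816349   0.26228375  90.33887809] [ 0.01526988 -0.1275732 ]
```

View pics/v1.png

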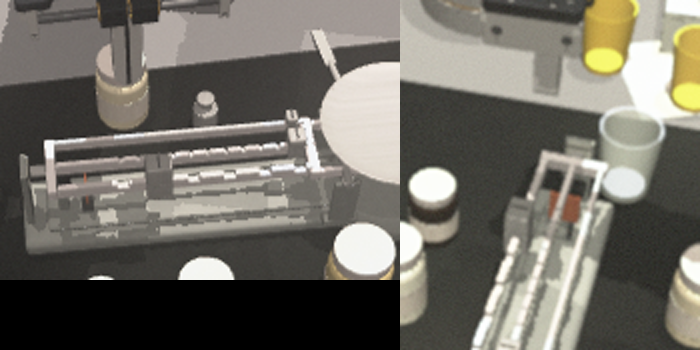

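The move was refused because every row needs all three keys. The picture shows the arm still high, with shut fingers at v1 (125,60) and the poise unmoved at (158,165). Resending.

Call:
servo_tool([
  {"xyz":[2,-1.8,0],"rot":[0,0,-0.037],"claw":0},
  {"xyz":[0,0,0],"rot":[0,0,0],"claw":0},
  {"xyz":[0,0,-2],"rot":[0,0,0],"claw":0},
  {"xyz":[0,0,-2],"rot":[0,0,0],"claw":0},
  {"xyz":[0,0,-2],"rot":[0,0,0],"claw":0},
  {"xyz":[0,0,-2],"rot":[0,0,0],"claw":0},
  {"xyz":[0,0,0],"rot":[0,0,0],"claw":0},
  {"xyz":[0,0,0],"rot":[0,0,0],"claw":0},
])

```text
clock: 3.2
ee_pos: [0.5553, -0.1152, 0.1682]
eef_rot: [-89.9, 0.2, 88.9]
wrist_force: [0.4, -0.8, 0.5]
grip_width: 0.0006
```

```bash
python3 - <<'E'
from h import *
from fit import toB
s=status.read_state();print(s["ee_pos"],s["eef_rot"],toB(s["ee_pos"]))
a=grab("scene","pics/s2.png")["pixels"][125:265,255:455,::-1];b=grab("side","pics/d2.png")["pixels"][135:310,270:420,::-1]
a=cv2.resize(a,None,fx=2,fy=2,interpolation=2);b=cv2.resize(b,(300,350),interpolation=2)
o=np.zeros((350,700,3),np.uint8);o[:280,:400]=a;o[:,400:]=b;cv2.imwrite("pics/v2.png",o)
E
```

```text
[ 0.55532528 -0.11524323  0.16815785] [-89.91620859   0.22410081  88.86006534] [ 0.03217361 -0.13363936]
```

View pics/v2.png

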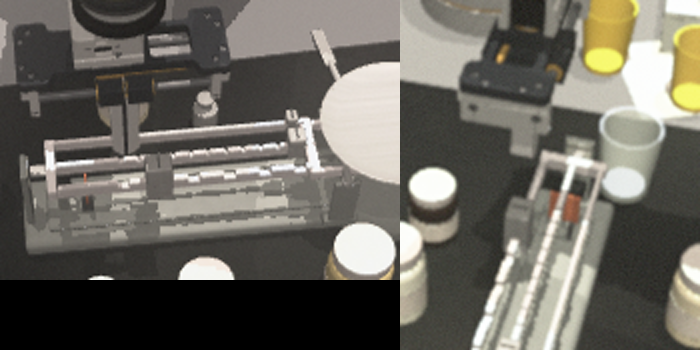

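The finger is to the right of the poise and still above it. I'll move a little further right and rearward, then go down to z of about 0.115.

Call:
servo_tool([
  {"xyz":[0.3,-0.9,0],"rot":[0,0,0],"claw":0},
  {"xyz":[0,0,0],"rot":[0,0,-0.012],"claw":0},
  {"xyz":[0,0,-2],"rot":[0,0,0],"claw":0},
  {"xyz":[0,0,-2],"rot":[0,0,0],"claw":0},
  {"xyz":[0,0,-1],"rot":[0,0,0],"claw":0},
  {"xyz":[0,0,0],"rot":[0,0,0],"claw":0},
  {"xyz":[0,0,0],"rot":[0,0,0],"claw":0},
])

```text
clock: 4.18
ee_pos: [0.5597, -0.1262, 0.1195]
eef_rot: [-90.2, 0.3, 87.9]
wrist_force: [-0.2, -0.2, 0.1]
grip_width: 0.0004
```

```bash
python3 - <<'E'
from h import *
from fit import toB
s=status.read_state();print(s["ee_pos"],s["eef_rot"],toB(s["ee_pos"]),s["wrist_force"])
E
```

```text
[ 0.55974258 -0.12621004  0.11945603] [-90.15231838   0.28587176  87.94364454] [ 0.03693677 -0.14446044] [-0.15075274 -0.23186932  0.13726081]
```

Call:
servo_tool([
  {"xyz":[-0.2,0.3,-0.4],"rot":[0,0,0],"claw":0},
  {"xyz":[0,0.4,0],"rot":[0,0,0],"claw":0},
  {"xyz":[0,0.4,0],"rot":[0,0,0],"claw":0},
  {"xyz":[0,0,0],"rot":[0,0,0],"claw":0},
])

```text
clock: 4.68
ee_pos: [0.5581, -0.1143, 0.1165]
eef_rot: [-90.3, 0.3, 87.9]
wrist_force: [-0.1, 0.1, 0.1]
grip_width: 0.0004
```

Call:
servo_tool([
  {"xyz":[0,0.3,0],"rot":[0,0,0],"claw":0},
  {"xyz":[0,0.3,0],"rot":[0,0,0],"claw":0},
])

```text
clock: 4.92
ee_pos: [0.5582, -0.1084, 0.1167]
eef_rot: [-90.3, 0.3, 87.9]
wrist_force: [1.0, -7.9, -0.1]
grip_width: 0.0005
```

Call:
servo_tool([
  {"xyz":[0,0.3,0],"rot":[0,0,0],"claw":0},
])

```text
clock: 5.05
ee_pos: [0.5582, -0.106, 0.1167]
eef_rot: [-90.3, 0.4, 87.9]
wrist_force: [1.0, -4.7, -0.8]
grip_width: 0.0004
```

Call:
servo_tool([
  {"xyz":[0,0.3,0],"rot":[0,0,0],"claw":0},
])

```text
clock: 5.18
ee_pos: [0.5583, -0.1032, 0.1168]
eef_rot: [-90.3, 0.5, 87.9]
wrist_force: [1.7, -3.0, -1.7]
grip_width: 0.0005
```

Call:
servo_tool([
  {"xyz":[0,0.3,0],"rot":[0,0,0],"claw":0},
])

```text
clock: 5.3
ee_pos: [0.5584, -0.1001, 0.1167]
eef_rot: [-90.3, 0.5, 87.9]
wrist_force: [2.1, -2.0, -0.7]
grip_width: 0.0002
```

Call:
servo_tool([
  {"xyz":[0.01,0.3,-0.02],"rot":[0,0,0],"claw":0},
  {"xyz":[0.01,0.3,-0.02],"rot":[0,0,0],"claw":0},
  {"xyz":[0.01,0.3,-0.02],"rot":[0,0,0],"claw":0},
])

```text
clock: 5.68
ee_pos: [0.5589, -0.0904, 0.1166]
eef_rot: [-90.4, 0.5, 87.9]
wrist_force: [-0.8, -2.8, 2.5]
grip_width: 0.0003
```

Call:
servo_tool([
  {"xyz":[0.01,0.3,-0.02],"rot":[0,0,0],"claw":0},
  {"xyz":[0.01,0.3,-0.02],"rot":[0,0,0],"claw":0},
  {"xyz":[0.01,0.3,-0.02],"rot":[0,0,0],"claw":0},
])

```text
clock: 6.05
ee_pos: [0.5592, -0.0807, 0.1161]
eef_rot: [-90.4, 0.5, 87.9]
wrist_force: [0.1, -1.6, 1.5]
grip_width: 0.0005
```

Call:
servo_tool([
  {"xyz":[0.01,0.3,-0.02],"rot":[0,0,0],"claw":0},
  {"xyz":[0.01,0.3,-0.02],"rot":[0,0,0],"claw":0},
])

```text
clock: 6.3
ee_pos: [0.5592, -0.074, 0.1154]
eef_rot: [-90.3, 0.4, 87.9]
wrist_force: [0.5, -4.7, 2.9]
grip_width: 0.0008
```

Call:
servo_tool([
  {"xyz":[0.01,0.2,-0.02],"rot":[0,0,0],"claw":0},
])

```text
clock: 6.42
ee_pos: [0.5594, -0.0723, 0.1153]
eef_rot: [-90.3, 0.5, 87.9]
wrist_force: [-1.2, -6.8, 4.1]
grip_width: 0.0009
```

Call:
servo_tool([
  {"xyz":[0.01,0.2,-0.02],"rot":[0,0,0],"claw":0},
])

```text
clock: 6.55
ee_pos: [0.5595, -0.0707, 0.1154]
eef_rot: [-90.3, 0.6, 87.9]
wrist_force: [-1.2, -4.4, 3.4]
grip_width: 0.0007
```

Call:
servo_tool([
  {"xyz":[0.01,0.2,-0.02],"rot":[0,0,0],"claw":0},
])

```text
clock: 6.68
ee_pos: [0.5595, -0.0688, 0.1153]
eef_rot: [-90.3, 0.6, 87.9]
wrist_force: [-2.1, -2.6, 2.4]
grip_width: 0.0009
```

Call:
servo_tool([
  {"xyz":[0.01,0.3,-0.01],"rot":[0,0,0],"claw":0},
  {"xyz":[0.01,0.3,-0.01],"rot":[0,0,0],"claw":0},
  {"xyz":[0.01,0.3,-0.01],"rot":[0,0,0],"claw":0},
  {"xyz":[0.01,0.3,-0.01],"rot":[0,0,0],"claw":0},
  {"xyz":[0.01,0.3,-0.01],"rot":[0,0,0],"claw":0},
  {"xyz":[0.01,0.3,-0.01],"rot":[0,0,0],"claw":0},
])

```text
clock: 7.42
ee_pos: [0.5603, -0.0493, 0.1146]
eef_rot: [-90.4, 0.6, 87.9]
wrist_force: [0.2, -2.4, 2.3]
grip_width: 0.0002
```

Call:
servo_tool([
  {"xyz":[0.01,0.2,-0.01],"rot":[0,0,0],"claw":0},
  {"xyz":[0,0.1,0],"rot":[0,0,0],"claw":0},
])

```text
clock: 7.68
ee_pos: [0.5604, -0.0458, 0.1145]
eef_rot: [-90.4, 0.5, 87.9]
wrist_force: [0.8, -0.9, 0.9]
grip_width: 0.0004
```

Call:
servo_tool([
  {"xyz":[0,0.1,0],"rot":[0,0,0],"claw":0},
])

```text
clock: 7.8
ee_pos: [0.5604, -0.0446, 0.1143]
eef_rot: [-90.4, 0.5, 87.9]
wrist_force: [0.8, -0.8, -0.1]
grip_width: 0.0005
```

Call:
servo_tool([
  {"xyz":[0,0.1,0],"rot":[0,0,0],"claw":0},
])

```text
clock: 7.92
ee_pos: [0.5602, -0.0435, 0.1141]
eef_rot: [-90.3, 0.5, 87.9]
wrist_force: [0.5, 0.3, -0.2]
grip_width: 0.0006
```

Call:
servo_tool([
  {"xyz":[0,0.1,0],"rot":[0,0,0],"claw":0},
])

```text
clock: 8.05
ee_pos: [0.5601, -0.0423, 0.114]
eef_rot: [-90.3, 0.5, 87.9]
wrist_force: [0.5, -0.0, 0.1]
grip_width: 0.0005
```

Call:
servo_tool([
  {"xyz":[0,0.1,0],"rot":[0,0,0],"claw":0},
])

```text
clock: 8.18
ee_pos: [0.5601, -0.0411, 0.1139]
eef_rot: [-90.3, 0.5, 87.9]
wrist_force: [0.2, 0.7, 0.7]
grip_width: 0.0007
```

The force fell to zero, which is the click. One more small nudge to feel the seated poise, then back off to the right and up.

Call:
servo_tool([
  {"xyz":[0,0.1,0],"rot":[0,0,0],"claw":0},
])

```text
clock: 8.3
ee_pos: [0.56, -0.04, 0.1139]
eef_rot: [-90.3, 0.5, 87.9]
wrist_force: [-0.2, -0.3, 0.5]
grip_width: 0.0004
```

Call:
servo_tool([
  {"xyz":[0,0.05,0],"rot":[0,0,0],"claw":0},
])

```text
clock: 8.43
ee_pos: [0.56, -0.0395, 0.1139]
eef_rot: [-90.3, 0.5, 87.9]
wrist_force: [0.2, -1.2, -0.1]
grip_width: 0.0004
```

Call:
servo_tool([
  {"xyz":[0,-0.6,0],"rot":[0,0,0],"claw":0},
  {"xyz":[0,-1.5,0],"rot":[0,0,0],"claw":0},
  {"xyz":[0,-1,1],"rot":[0,0,0],"claw":0},
  {"xyz":[0,-1,4],"rot":[0,0,0],"claw":0},
  {"xyz":[-2,-4,4],"rot":[0,0,0],"claw":0},
  {"xyz":[-3,-4,2],"rot":[0,0,0],"claw":0},
  {"xyz":[-3,-4,0],"rot":[0,0,0],"claw":0},
  {"xyz":[0,0,0],"rot":[0,0,0],"claw":0},
])

```text
clock: 9.43
ee_pos: [0.4764, -0.21, 0.2312]
eef_rot: [-90.4, 0.6, 87.8]
wrist_force: [0.2, 0.6, -0.6]
grip_width: 0.0002
```

```bash
python3 - <<'E'
from h import *
A=grab("scene","pics/s3.png")["pixels"][:,:,::-1];B=grab("side","pics/d3.png")["pixels"][:,:,::-1]
cv2.imwrite("pics/v3.png",cv2.resize(A[165:265,255:455],None,fx=4,fy=4,interpolation=2))
o=np.hstack([cv2.resize(A[110:310,180:500],(480,300)),cv2.resize(B[180:480,200:480],(300,300))]);cv2.imwrite("pics/v4.png",o)
E
```

```text
(no output)
```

View pics/v3.png

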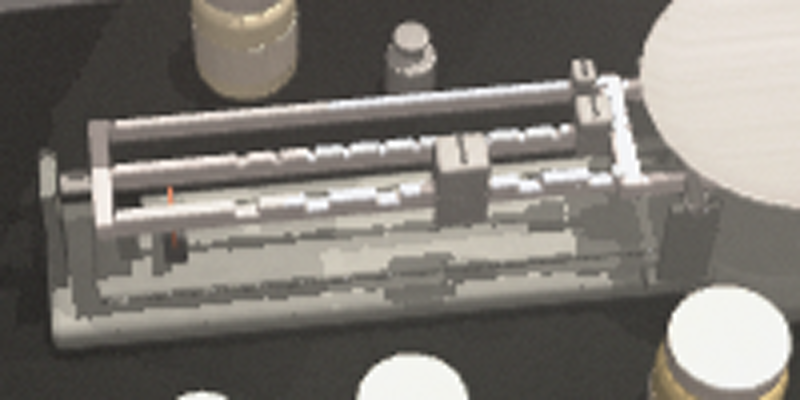

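View pics/v4.png

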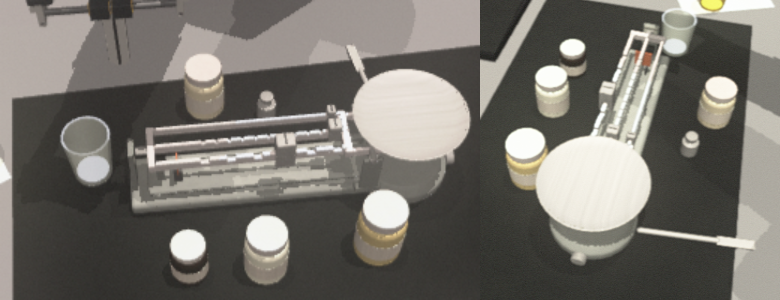

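The poise's top is now at z1 (462,150). Three free notches, at x = 247, 317 and 388, lie to its right-end side, and the 100 and 0 g notches lie to the pan side, so it is in the 200 g notch. The bars, small poises and jars have not moved.

```bash
python3 - <<'E'
from fit import *
w=ray(S,*s(462,150),.133);print(toB(w))
print(status.read_state()["wrist_force"]);workorder.job_done()
E
```

```text
[ 0.02941258 -0.03078419]
[ 0.51601926  0.75987251 -0.27846168]
the job is handed in; nothing more can be done
```

I pushed the big poise from the 400 g notch, through 300 g, into the 200 g notch using the back of the shut fingers. Then I backed the arm off and handed the job in at about 9.5 s of robot time.

- **Feel of the notches:** the push peaked at about 7.9 N leaving 400 g and 6.8 N leaving 300 g, roughly 35 mm apart. It then dropped to about zero at the 200 g notch, with light contact about 70 mm from the first peak.
- **Camera position:** the last picture puts the poise at balance y = -30.8 mm, against a nominal -30 mm. My calibration fit was only good to about 2 mm, so the notch count and the force dip are the stronger evidence. There are three free notches on the far side of the poise and two on the pan side.
- **Rest of the bench:** the beam looked down on its rest, and the small and middle poises, jars, beaker, weight and spatula looked unmoved. I judged these by eye and did not measure them. The arm was clear of everything.
- **What went wrong:** one move call was refused for missing keys, and I resent it with no effect on the scene. Early in the push the wrist showed up to 1.7 N of upward drag on the poise, so I added a slight downward motion. I could not measure the beam angle during the push.

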